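# Clamp a collage in the sloping press

## Robot

A 6-joint arm with a two-finger parallel gripper is mounted at the origin on the work surface. World frame = base frame: x ahead of the robot, y to its left, z up, the work surface at z = 0. Lengths are in m, angles in rad, forces in N, time in s.
With the tool pointing down it reaches from about 0.3 to 0.875 m from the base axis. Payload 6.4 kg.
Tool frame: the origin (TCP) lies on the centre line of the jaws, within the pads' length; the fingertips stand 11 mm ahead of it and the grasp point (between the pads) lies 8 mm behind it; z points along the fingers, y is the line along which they close (so a half turn about z gives the same grasp; the last joint's range is limited). The gripper opens to 88 mm and grips with 3 to 60 N. Pads are 18 mm wide; open, the fingers measure 123 mm over their backs; the gripper's body (75 mm by 187 mm) begins 45 mm behind the grasp point.
Start: joints at [1.127, 0.181, 1.607, -0, 1.354, -0.206], TCP at [0.135, 0.559, 0.25] pointing down, gripper open.
Joint ranges: [-2.99, 2.99], [-0.89, 2.07], [0.3, 2.58], [-1.14, 4.28], [0, 2.63], [-3.12, 3.12]. Speed limits (rad/s): [2.57, 2.57, 3.01, 3.14, 3.14, 3.14].

## Interface

Orientations are given as a rotation vector (axis times angle).
In Python, from rig import bot gives the robot as it stands. The module is installed in compiled form; this text tells all that it offers.
- The arm moves only by the tool step_arm, never from a script. Its argument "series" is one flat list of numbers, 5 for each row, row after row: the shift along the tool's x, y, z in units of 60 mm (1.0 is 60 mm), then the turn about the tool's z in rad, then the closure, from 0 (fully open) to 1 (shut). A call has 1 to 20 rows; each row is the pose to reach, as a shift and turn from the pose commanded when the call began, along the tool's axes at that moment; what a row does not reach only later rows make up. A row lasts 1/8 s, in which the tool goes at most 62.5 mm and 10.7 degrees, less where a joint would pass 70% of its speed; a pose out of reach is approached as far as the arm can. A call with a gripper value outside its range is refused whole. The fingers move at their own pace and stop on an object; the grip force is fixed at half the most. Time passes only in rows, so rows that repeat a pose let the fingers close. It gives the time, the measured TCP pose, the force, the opening and the grip force at its end, in the units of the state.
- bot.observe(): the state, without advancing time (a new reading comes with each control period).
- bot.read_camera(name): name is "scene" or "top" or "wrist"; returns (picture, depth): 384x512x3 uint8, blue, green, red; 384x512 float32, m along the optical axis (not along the pixel's ray), 0 where there is no reading.
- bot.camera_params(name): a dict with "camera_matrix" (3x3 intrinsics, pixels), "camera_from_world" (4x4, takes a point from world to camera coordinates); the wrist camera has in their place "T_tool_cam" (4x4, takes a point from camera to tool coordinates, whose origin is the TCP and whose axes are the flange's). Camera axes: x right, y up, looking along -z (the intrinsics and any distortion apply to the point x, -y, -z); pixel columns grow to the right and rows downward; lengths in m; the calibration is good to about 2 mm. The wrist camera is an equidistant fisheye: a pixel r from the principal point sees the ray r / f radians off the axis. A picture is of the moment at which its call begins: read the wrist's pose just before it. camera_params takes no time and is no camera call.
- bot.finish_job(): hands the job in; it is judged then, once.
The state is a dict: "time": time; "qpos": joint angles; "joint_velocities": joint speeds; "tau": joint torques, N m; "position": TCP position; "orientation": TCP orientation; "force": force on the tool from outside, world axes, zero at the start; "torque": the same for the moment, N m; "width": finger opening in m; "finger_force": force on a finger pad.
Only numpy, scipy, OpenCV 4.12 (cv2) and the standard library are available. Lean on these libraries where they do the work, as an engineer would, in place of code of your own. Each camera call takes 0.05 s, during which the arm holds its last target. There are 200 camera calls.

## Task

The collage tray has been left partly out of the sloping press: push it by its blue lip all the way up the slope to its stop, under the red clamp bar. Then do up the brass four-winged nut clockwise, in short turns between the two guide posts, until it will go no further and the bar is tight down on the tray. Let go, and do not knock about the craft things around the press.

Things in the scene. Friction and masses are not known exactly. Their poses are not given: they have to be found in the camera images.
- nut_grip (a point): Centre of the brass nut with four wings in a cross, half-way up the wings: 60 mm tip to opposite tip, each 12 mm thick with flat ends, 28 mm high; hub 28 mm in diameter. Wing undersides are 16 mm above the clamp bar's top. z: the nut's axis, out of the sloping face, 30 degrees from vertical; x, y: along the wings, turning with the nut. Clockwise from above does it up.
- guide_posts: Two fixed aluminium posts, 16 mm in diameter, 88 mm tall, square to the sloping face, 44 mm (axis to axis) either side of the nut along y. They end 20 mm above the tight nut's wings, so fingers over the wing tips can swing only about 55 degrees either way from the x line. Origin: on the face, on the nut's axis. x: up the slope, away from the robot; y: across; z: out of the face.
- tray_lip (a point): Centre of the blue lip on the lower edge of the orange collage tray: 14 mm along the slope, 110 mm across, 25 mm high; its foot lies 10 mm above the sloping face. Its lower face, flush with the tray's edge, is free to push on. x: up the slope, the way the tray slides; y: across; z: out of the face. The tray (170 x 150 x 10 mm) slides against about 7 N and stays where it is left.
- tray (a joint): How far the collage tray is in, up the slope, in m: 0 fully out, 0.045 home against its hard stop.
- tray_top (a point): Point on the tray's top surface, near its upper edge, midway across, which comes under the toe of the clamp bar when the tray is home; z: out of the face.
- bar_toe (a point): Middle of the underside of the lower end (toe) of the red clamp bar, 115 x 40 x 14 mm, lying along the slope under the nut. Bar and nut sink together 2.5 mm per rad of nut. At the start 1.6 to 2.6 rad are left and the toe is 4 to 6.5 mm above tray height; the nut turns against 0.12 N m, stops hard when the toe is down on the tray, and stays where it is left.
- press: The fixed plywood press: base 240 x 240 mm, its face 290 mm long, 240 mm wide, sloping up at 30 degrees. Origin: under it on the table; z up, x horizontal towards its high side. Its low side looks roughly towards the robot; the lower edge of the face lies 104 mm before the origin and 65 mm up. The nut's stud ends 84 mm off the face.
- glue_bottle: White glue bottle with red cap, 56 mm in diameter, 165 mm tall, beside the press; leave alone. Origin at its foot.
- paper_cup: Red cup, 74 mm wide, 85 mm tall, beside the press; leave alone. Origin at its foot.
- black_bowl: Black bowl, 84 mm wide, 40 mm tall, beside the press; leave alone. Origin at its foot.
- glue_stick: Green glue stick, 28 mm in diameter, 95 mm tall, standing beside the press; leave alone. Origin at its foot.
- twine_spool: Cork-coloured spool, 60 mm wide, 90 mm tall; leave alone. Origin at its foot.

How it is judged:
On the way, in this order (a step that is already met when the one before it is completed fails the run):
1. the tray is pushed home up the slope, while the clamp is still slack (value of joint tray above 0.0425 m), for 0.2 s.
2. the nut is done up until the bar is tight on the tray (value of joint tray above 0.0425 m and z of bar_toe in the frame of tray_top below 0.0006 m), for 0.2 s.
At the end, for the whole second after the job is handed in: The tray is home against its stop (within 2.5 mm) and the toe of the clamp bar is down on the tray (gap under 0.6 mm) (all of step 2); the robot touches nothing.
It fails at once if a bystander is knocked over or shifted by more than 40 mm (distance of any of glue_bottle, paper_cup, black_bowl, glue_stick, twine_spool from where it was at the start of the episode above 0.04 m or angle between any of glue_bottle, paper_cup, black_bowl, glue_stick, twine_spool's own z axis and vertical above 0.5 rad).
It also fails if it takes over 62 s, if anything falls off the work surface, if the arm or the gripper's body presses on something with over 40 N, if the wrist force passes 120 N, or if a joint passes its speed limit or range.

## Working session

There is one attempt and no reset: what is moved stays moved. The work goes in short steps, Python scripts to look and compute and a tool call to move; the robot and the scene stay as the last step left them, time stands still between calls to the robot, and variables do not carry over. Pictures are saved under pics/ and viewed, at most 10 in all, crops included, and the job is handed in when it is done.

Besides the shell and the picture viewer there is one more tool, called after "Emit:" by a JSON object that holds its "op" and its "data", one argument or row to a line. step_arm: Moves the arm, as the interface text tells. Its arguments: {"type":"object","properties":{"series":{"type":"array","items":{"type":"number"}}},"required":["series"]}

```bash
mkdir -p pics
python3 - <<'E'
from rig import bot
import cv2,numpy as np
s=bot.observe();print({k:np.round(v,3) for k,v in s.items()})
a=[]
for n in("scene","top"):
    p,d=bot.read_camera(n);cv2.imwrite(f"pics/{n}0.png",p);np.save(f"{n}0.npy",d);c=bot.camera_params(n);print(n,np.round(c["camera_matrix"],1).tolist(),np.round(c["camera_from_world"],3).tolist(),[k for k in c]);a.append(p)
c=bot.camera_params("wrist");print({k:np.round(v,3).tolist() if not isinstance(v,str) else v for k,v in c.items()})
E
```

```text
{'time': np.float64(0.0), 'qpos': array([ 1.127,  0.182,  1.608, -0.   ,  1.354, -0.206]), 'joint_velocities': array([ 0.001,  0.001,  0.002,  0.   ,  0.   , -0.002]), 'tau': array([ 1.0000e-03, -4.3388e+01, -3.4184e+01,  7.0000e-02,  3.9000e-02,
       -0.0000e+00]), 'position': array([0.135, 0.558, 0.249]), 'orientation': array([-3.730e-01, -3.119e+00,  3.000e-03]), 'force': array([-0.65 ,  1.073, -0.197]), 'torque': array([-0.054,  0.024,  0.006]), 'finger_force': np.float64(0.0), 'width': np.float64(0.088)}
scene [[483.0, 0.0, 257.5], [0.0, 483.0, 188.9], [0.0, 0.0, 1.0]] [[0.155, 0.988, 0.017, -0.171], [-0.753, 0.106, 0.65, 0.285], [0.64, -0.114, 0.76, -1.699], [0.0, 0.0, 0.0, 1.0]] ['camera_matrix', 'camera_from_world']
top [[399.4, 0.0, 263.2], [0.0, 399.4, 190.2], [0.0, 0.0, 1.0]] [[-0.015, -1.0, 0.003, 0.092], [0.981, -0.014, 0.195, -0.544], [-0.194, 0.006, 0.981, -1.231], [0.0, 0.0, 0.0, 1.0]] ['camera_matrix', 'camera_from_world']
{'camera_matrix': [[297.319, 0.0, 252.372], [0.0, 297.319, 191.19], [0.0, 0.0, 1.0]], 'T_tool_cam': [[0.001, 0.953, 0.302, 0.079], [1.0, -0.002, 0.0, -0.001], [0.001, 0.302, -0.953, -0.135], [0.0, 0.0, 0.0, 1.0]]}
```

View pics/top0.png

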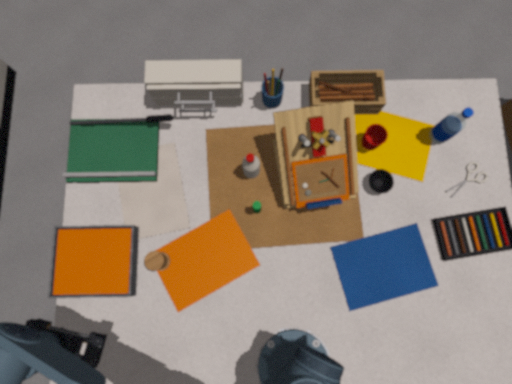

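View pics/scene0.png

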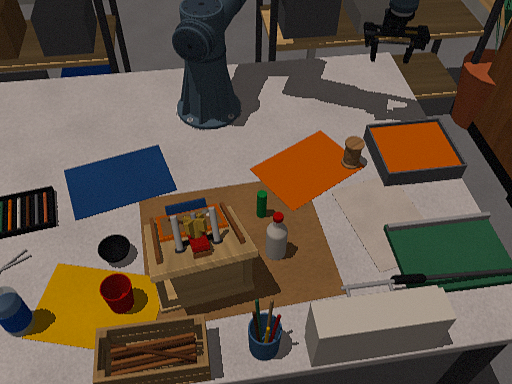

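The press is at about column 318, row 155 in the top view, with the blue lip at (322, 204), the nut at (318, 140) and the bottle at (250, 165). In the scene view the posts are at (180, 232) and (213, 225), with the nut between them.

The tool can only turn about its own z, so it stays vertical. I'll push with the fingers, working on the nut from its uphill side. First I'll measure.

```bash
cat > h.py <<'E'
import numpy as np,cv2
from rig import bot
from scipy.spatial.transform import Rotation as R
def cloud(name,d):
    c=bot.camera_params(name);K=c["camera_matrix"];T=np.linalg.inv(c["camera_from_world"])
    v,u=np.mgrid[:d.shape[0],:d.shape[1]]
    P=np.stack([(u-K[0,2])/K[0,0]*d,-(v-K[1,2])/K[1,1]*d,-d],-1)
    return P@T[:3,:3].T+T[:3,3]
def hsv(p):return cv2.cvtColor(p,cv2.COLOR_BGR2HSV)
E
python3 - <<'E'
from h import *
for n,(r0,r1,c0,c1) in {"top":(95,220,268,360),"scene":(185,310,140,262)}.items():
    p=cv2.imread(f"pics/{n}0.png");d=np.load(f"{n}0.npy");P=cloud(n,d);H=hsv(p)
    print(n,"table z",np.median(P[300,280:330,2]) if n=="top" else np.median(P[130,60:120,2]))
    S=np.zeros(d.shape,bool);S[r0:r1,c0:c1]=1;S&=d>0
    h,s,v=[H[...,i].astype(int) for i in range(3)]
    M={"blue":(h>105)&(h<130)&(s>110),"red":((h<6)|(h>174))&(s>150),"orange":(h>8)&(h<16)&(s>190),"alu":(s<50)&(v>110),"brass":(h>20)&(h<32)&(s>140)}
    for k,m in M.items():
        m=m&S&(P[...,2]>0.03)
        if m.sum()<4: print(k,m.sum());continue
        q=P[m];print(k,m.sum(),"med",np.round(np.median(q,0),3),"min",np.round(q.min(0),3),"max",np.round(q.max(0),3))
        if k=="orange":
            for _ in range(4):
                ce=q.mean(0);N=np.linalg.svd(q-ce,full_matrices=False)[2][2];N*=np.sign(N[2]);q=q[abs((q-ce)@N)<.004]
            print(" plane n",np.round(N,3),"c",np.round(ce,4),len(q),"tilt",np.degrees(np.arccos(N[2])),"yaw uphill",np.degrees(np.arctan2(-N[1],-N[0])))
p=cv2.imread("pics/top0.png")[95:220,235:395];q=cv2.imread("pics/scene0.png")[185:310,110:270]
cv2.imwrite("pics/z0.png",cv2.resize(np.vstack([p,q]),None,fx=2.4*1.0,fy=2.4,interpolation=cv2.INTER_CUBIC))
E
```

```text
top table z -0.001525390629134038
blue 177 med [ 0.496 -0.085  0.092] min [ 0.48  -0.154  0.032] max [0.852 0.063 0.103]
red 262 med [ 0.697 -0.077  0.205] min [ 0.625 -0.099  0.16 ] max [ 0.726 -0.053  0.223]
orange 574 med [ 0.592 -0.083  0.12 ] min [ 0.487 -0.245  0.036] max [ 0.861 -0.004  0.225]
 plane n [-0.499 -0.076  0.863] c [ 0.5723 -0.0924  0.1107] 437 tilt 30.295034884275637 yaw uphill 8.70951195105833
alu 130 med [ 0.646 -0.052  0.232] min [ 0.523 -0.215  0.041] max [0.866 0.018 0.249]
brass 101 med [ 0.663 -0.089  0.23 ] min [ 0.617 -0.208  0.118] max [ 0.742 -0.06   0.242]
scene table z 0.0015001714811105904
blue 293 med [ 0.501 -0.105  0.087] min [ 0.485 -0.158  0.071] max [ 0.688 -0.024  0.175]
red 283 med [ 0.714 -0.073  0.211] min [ 0.503 -0.152  0.073] max [0.731 0.008 0.222]
orange 654 med [ 0.616 -0.086  0.136] min [ 0.484 -0.198  0.066] max [0.739 0.027 0.207]
 plane n [-0.49  -0.07   0.869] c [ 0.5878 -0.0927  0.1205] 391 tilt 29.64250901536015 yaw uphill 8.118681360816081
alu 242 med [ 0.668 -0.05   0.216] min [ 0.548 -0.133  0.103] max [ 0.698 -0.032  0.249]
brass 192 med [ 0.675 -0.079  0.224] min [ 0.634 -0.176  0.035] max [0.855 0.043 0.243]
```

View pics/z0.png

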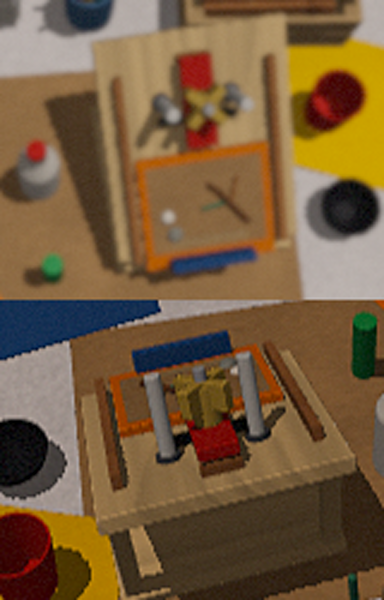

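The zoom shows the lip at crop (215, 262), the posts either side of the nut, and the wings in an X around (208, 108). The slope yaw is about 8.4° and the tilt 30°. Next I'll put everything into the face frame.

```bash
cat >> h.py <<'E'
YAW=np.radians(8.4)
c,s=np.cos(YAW),np.sin(YAW);C3,S3=np.cos(np.pi/6),.5
F=np.array([[C3*c,C3*s,S3],[-s,c,0],[-S3*c,-S3*s,C3]])  # rows: up-slope, across, out
E
python3 - <<'E'
from h import *
n0=None
for n,(r0,r1,c0,c1) in {"top":(95,220,268,360),"scene":(185,290,140,262)}.items():
    p=cv2.imread(f"pics/{n}0.png");d=np.load(f"{n}0.npy");P=cloud(n,d);H=hsv(p);Q=P@F.T
    h,s,v=[H[...,i].astype(int) for i in range(3)]
    S=np.zeros(d.shape,bool);S[r0:r1,c0:c1]=1;S&=d>0
    m=S&(h>8)&(h<16)&(s>190)&(abs(P[...,0]-.6)<.08)&(abs(P[...,1]+.09)<.09)
    zt=np.median(Q[m][:,2]);print(n,"tray top w",round(zt,4),"tray u,v 2-98%",np.round(np.percentile(Q[m][:,:2],[1,99],axis=0),3).tolist())
    Q[...,2]-=zt-.01   # z over face
    zz=Q[...,2]
    for k,mm in {"lip":(h>105)&(h<130)&(s>110)&(zz>.012)&(zz<.05),"red":((h<6)|(h>174))&(s>150)&(zz>.012)&(zz<.05),"high":(zz>.045)&(zz<.11)&(abs(P[...,1]+.085)<.1)}.items():
        q=Q[S&mm];print(k,len(q),np.round(np.percentile(q,[2,50,98],axis=0),3).tolist())
    q=Q[S&(zz>.08)&(zz<.12)&(s<60)];print("posts tops",np.round(q[::max(1,len(q)//12)],3).tolist())
    q=Q[S&(zz>.05)&(zz<.1)&(h>18)&(h<34)&(s>110)];print("brass",len(q),np.round(np.percentile(q,[2,50,98],axis=0),3).tolist(), np.round(q.mean(0),3))
E
```

```text
top tray top w -0.1804 tray u,v 2-98% [[0.465, -0.261], [0.641, -0.092]]
lip 137 [[0.449, -0.222, 0.024], [0.456, -0.169, 0.034], [0.461, -0.124, 0.039]]
red 262 [[0.609, -0.191, 0.023], [0.691, -0.175, 0.029], [0.719, -0.157, 0.033]]
high 309 [[0.644, -0.224, 0.048], [0.668, -0.174, 0.073], [0.688, -0.126, 0.09]]
posts tops [[0.672, -0.216, 0.085], [0.67, -0.215, 0.09], [0.666, -0.214, 0.082], [0.665, -0.226, 0.09], [0.663, -0.216, 0.085], [0.667, -0.171, 0.081], [0.66, -0.218, 0.086], [0.67, -0.134, 0.084], [0.663, -0.179, 0.082], [0.667, -0.138, 0.087], [0.666, -0.13, 0.087], [0.663, -0.13, 0.087], [0.66, -0.129, 0.089]]
brass 155 [[0.645, -0.198, 0.054], [0.671, -0.176, 0.072], [0.688, -0.154, 0.076]] [ 0.667 -0.176  0.07 ]
scene tray top w -0.1798 tray u,v 2-98% [[0.468, -0.271], [0.636, -0.083]]
lip 639 [[0.262, -0.287, 0.013], [0.3, -0.218, 0.027], [0.463, -0.126, 0.042]]
red 262 [[0.659, -0.196, 0.016], [0.711, -0.177, 0.028], [0.722, -0.158, 0.031]]
high 680 [[0.649, -0.226, 0.046], [0.672, -0.177, 0.067], [0.689, -0.126, 0.088]]
posts tops [[0.663, -0.134, 0.088], [0.663, -0.136, 0.086], [0.668, -0.137, 0.086], [0.662, -0.139, 0.082], [0.673, -0.127, 0.082], [0.662, -0.179, 0.084], [0.672, -0.177, 0.085], [0.669, -0.175, 0.081], [0.665, -0.215, 0.087], [0.67, -0.218, 0.087], [0.671, -0.22, 0.085], [0.672, -0.223, 0.084], [0.672, -0.223, 0.081]]
brass 312 [[0.647, -0.2, 0.051], [0.679, -0.177, 0.066], [0.69, -0.153, 0.073]] [ 0.675 -0.177  0.065]
```

```bash
cat >> h.py <<'E'
def W(u,v,z): return F.T@np.array([u,v,z-.19])       # face coords (z over face) -> world
def face(p): q=F@np.asarray(p);return q+[0,0,.19]
def go(pt,yaw=None):  # shift (60mm units, tool axes) and turn to bring TCP to world pt with tool y at yaw deg
    st=bot.observe();A=R.from_rotvec(st["orientation"]).as_matrix()
    d=A.T@(np.asarray(pt)-st["position"])/.06
    y=np.arctan2(A[1,1],A[0,1]);t=0 if yaw is None else -((np.radians(yaw)-y+np.pi)%(2*np.pi)-np.pi)
    print("to",np.round(pt,3),"shift",np.round(d,3),"turn",round(t,3))
E
python3 - <<'E'
from h import *
print(W(.667,-.176,.06),W(.448,-.175,.035))
n=W(.667,-.176,.06);go([n[0]-.03,n[1],.37],98.4)
E
```

```text
[ 0.66145554 -0.08023329  0.2209167 ] [ 0.4860504  -0.10512402  0.08976606]
to [ 0.631 -0.08   0.37 ] shift [-10.544  -8.399  -2.009] turn -0.384
```

Emit:
{"op": "step_arm", "data": {
  "series": [0, 0, -2, 0, 1, -10.54, -8.4, -2, -0.384, 1, -10.54, -8.4, -2, -0.384, 1, -10.54, -8.4, -2, -0.384, 1, -10.54, -8.4, -2, -0.384, 1, -10.54, -8.4, -2, -0.384, 1, -10.54, -8.4, -2, -0.384, 1, -10.54, -8.4, -2, -0.384, 1, -10.54, -8.4, -2, -0.384, 1, -10.54, -8.4, -2, -0.384, 1, -10.54, -8.4, -2, -0.384, 1, -10.54, -8.4, -2, -0.384, 1, -10.54, -8.4, -2, -0.384, 1, -10.54, -8.4, -2, -0.384, 1, -10.54, -8.4, -2, -0.384, 1, -10.54, -8.4, -2, -0.384, 1, -10.54, -8.4, -2, -0.384, 1, -10.54, -8.4, -2, -0.384, 1, -10.54, -8.4, -2, -0.384, 1]
}}

```text
time: 2.48
position: [0.631, -0.079, 0.3703]
orientation: [-0.231, 3.132, -0.0]
force: [-0.2, 1.3, 0.4]
width: 0.0009
finger_force: 0.0
```

Run:
```python
from h import *
s=bot.observe();p,d=bot.read_camera("wrist");cv2.imwrite("pics/w1.png",p);np.save("w1.npy",d)
print(s["position"],s["orientation"],s["force"],s["width"],s["time"])
np.savez("w1s.npz",pos=s["position"],ori=s["orientation"])
```

```text
[ 0.6310484  -0.07898514  0.3702596 ] [-2.31311723e-01  3.13240335e+00 -3.54780721e-04] [-0.21022364  1.28882045  0.43706338] 0.0008768472550085599 2.475
```

View pics/w1.png

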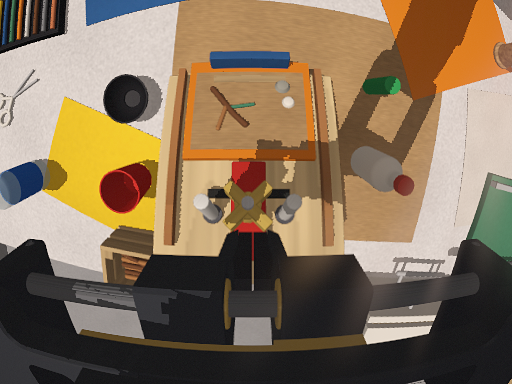

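The nut is at (247, 203) with its wings in an X, the posts are at (205, 205) and (290, 205), and the lip is at (250, 60). Next is the wing angle.

```bash
cat >> h.py <<'E'
def wcloud(d,pos,ori):
    c=bot.camera_params("wrist");K=c["camera_matrix"];T=c["T_tool_cam"]
    v,u=np.mgrid[:d.shape[0],:d.shape[1]]
    x=(u-K[0,2])/K[0,0];y=(v-K[1,2])/K[1,1];r=np.hypot(x,y)+1e-9;t=np.tan(np.minimum(r,1.5))/r
    P=np.stack([x*t*d,-y*t*d,-d],-1)@T[:3,:3].T+T[:3,3]
    return P@R.from_rotvec(ori).as_matrix().T+pos
def nut(p,Q,cu=.667,cv_=-.176):
    h,s,_=[hsv(p)[...,i].astype(int) for i in range(3)]
    m=(h>16)&(h<34)&(s>90)&(Q[...,2]>.045)&(Q[...,2]<.085)&(np.hypot(Q[...,0]-cu,Q[...,1]-cv_)<.045)
    q=Q[m];top=np.percentile(q[:,2],90);q=q[q[:,2]>top-.006]
    for _ in range(3): # centre by 4-fold symmetry: mean of extreme box
        dx=q[:,:2]-[cu,cv_];r=np.hypot(*dx.T);a=np.arctan2(dx[:,1],dx[:,0]);k=r>.017
        th=np.angle(np.exp(4j*a[k]).sum())/4
    print("nut pts",len(q),"top z",round(top,4),"mean",np.round(q.mean(0),4),"wing angle mod 90",round(np.degrees(th)%90,1),"rmax",r.max())
    return th
E
python3 - <<'E'
from h import *
z=np.load("w1s.npz");p=cv2.imread("pics/w1.png");d=np.load("w1.npy")
Q=wcloud(d,z["pos"],z["ori"])@F.T+[0,0,.19]
nut(p,Q)
h,s,v=[hsv(p)[...,i].astype(int) for i in range(3)]
b=(h>105)&(h<130)&(s>110)&(Q[...,2]>.02)&(Q[...,2]<.05)&(abs(Q[...,0]-.455)<.04)
print("lip",np.round(np.percentile(Q[b],[1,50,99],axis=0),4).tolist())
g=(Q[...,2]>.08)&(Q[...,2]<.1)&(abs(Q[...,0]-.667)<.03);
for sg in(-.22,-.132):
    k=g&(abs(Q[...,1]-sg)<.02)
    print("post",k.sum(),np.round(np.median(Q[k],0),4))
o=(h>8)&(h<16)&(s>190)&(abs(Q[...,0]-.54)<.06);print("tray z",np.median(Q[o][:,2]))
r=((h<5)|(h>175))&(s>170)&(abs(Q[...,1]+.176)<.03)&(Q[...,0]>.58)&(Q[...,0]<.8)&(Q[...,2]<.05);print("bar",np.round(np.percentile(Q[r],[1,50,99],axis=0),4).tolist())
l=W(.448,-.175,.035);print(l);f=R.from_euler('z',8.4,degrees=True).as_matrix()[:,0]
go([*(l-.06*f)[:2],l[2]+.12]); go([*(l-.03*f)[:2],l[2]-.004])
E
```

```text
nut pts 1240 top z 0.0731 mean [ 0.665  -0.1753  0.0719] wing angle mod 90 44.6 rmax 0.032817512765932234
lip [[0.4466, -0.2279, 0.0202], [0.4577, -0.1744, 0.0338], [0.4602, -0.1227, 0.0363]]
post 205 [ 0.6648 -0.2188  0.0876]
post 217 [ 0.6649 -0.1323  0.0875]
tray z 0.0097979593598181
bar [[0.6063, -0.1948, 0.0266], [0.6248, -0.1759, 0.0283], [0.686, -0.1572, 0.0303]]
[ 0.4860504  -0.10512402  0.08976606]
to [ 0.427 -0.114  0.21 ] shift [ 3.457 -0.072  2.672] turn 0
to [ 0.456 -0.11   0.086] shift [ 2.958 -0.071  4.739] turn 0
```

Emit:
{"op": "step_arm", "data": {
  "series": [3.5, -0.07, 0, 0, 1, 3.5, -0.07, 0, 0, 1, 3.5, -0.07, 1, 0, 1, 3.5, -0.07, 2.7, 0, 1, 3.5, -0.07, 4.75, 0, 1, 3.5, -0.07, 4.75, 0, 1, 3.5, -0.07, 4.75, 0, 1, 3.0, -0.07, 4.75, 0, 1, 3.0, -0.07, 4.75, 0, 1]
}}

```text
time: 3.65
position: [0.4547, -0.1103, 0.0845]
orientation: [-0.231, 3.133, -0.0]
force: [0.4, 0.1, 0.7]
width: 0.0007
finger_force: 0.0
```

Run:
```python
from h import *
s=bot.observe();print(face(s["position"]),s["position"],s["force"],s["time"])
```

```text
[ 0.41790117 -0.17549694  0.04632712] [ 0.45473347 -0.11025083  0.08452622] [0.38960607 0.14545507 0.70984679] 3.65
```

Emit:
{"op": "step_arm", "data": {
  "series": [-0.15, 0, 0, 0, 1, -0.3, 0, 0, 0, 1, -0.36, 0, 0, 0, 1, -0.42, 0, -0.035, 0, 1, -0.48, 0, -0.07, 0, 1, -0.54, 0, -0.104, 0, 1, -0.6, 0, -0.139, 0, 1, -0.66, 0, -0.173, 0, 1, -0.66, 0, -0.173, 0, 1]
}}

```text
time: 4.78
position: [0.4915, -0.1051, 0.0952]
orientation: [0.23, -3.129, 0.001]
force: [-8.8, -3.6, 5.7]
width: 0.0004
finger_force: 4.2
```

Emit:
{"op": "step_arm", "data": {
  "series": [-0.06, 0, -0.035, 0, 1, -0.12, 0, -0.07, 0, 1, -0.18, 0, -0.104, 0, 1, -0.24, 0, -0.139, 0, 1, -0.24, 0, -0.139, 0, 1]
}}

```text
time: 5.4
position: [0.5058, -0.103, 0.1036]
orientation: [0.23, -3.129, 0.001]
force: [-7.6, -3.7, 4.4]
width: 0.0007
finger_force: 4.1
```

Emit:
{"op": "step_arm", "data": {
  "series": [-0.05, 0, -0.029, 0, 1, -0.1, 0, -0.058, 0, 1, -0.15, 0, -0.087, 0, 1, -0.15, 0, -0.087, 0, 1]
}}

```text
time: 5.9
position: [0.5087, -0.1024, 0.1054]
orientation: [0.23, -3.116, -0.001]
force: [-22.6, -13.3, -2.4]
width: 0.0003
finger_force: 12.2
```

Emit:
{"op": "step_arm", "data": {
  "series": [-0.05, 0, -0.029, 0, 1, -0.08, 0, -0.046, 0, 1, -0.08, 0, -0.046, 0, 1, -0.08, 0, -0.046, 0, 1]
}}

```text
time: 6.4
position: [0.509, -0.1022, 0.1057]
orientation: [0.229, -3.106, -0.002]
force: [-32.9, -20.7, -7.3]
width: 0.0006
finger_force: 17.9
```

Run:
```python
from h import *
s=bot.observe();print(face(s["position"]),s["force"],s["torque"],s["time"])
for n in("top","wrist"):
    s=bot.observe();p,d=bot.read_camera(n);cv2.imwrite(f"pics/{n}2.png",p)
    Q=(cloud(n,d) if n=="top" else wcloud(d,s["position"],s["orientation"]))@F.T+[0,0,.19]
    h,sa,v=[hsv(p)[...,i].astype(int) for i in range(3)]
    b=(h>105)&(h<130)&(sa>110)&(Q[...,2]>.02)&(Q[...,2]<.05)&(abs(Q[...,0]-.48)<.06)&(abs(Q[...,1]+.175)<.07)
    print(n,"lip",b.sum(),np.round(np.percentile(Q[b],[1,50,99],axis=0),4).tolist() if b.sum() else 0)
    o=(h>8)&(h<16)&(sa>190)&(abs(Q[...,2]-.01)<.004)&(abs(Q[...,1]+.175)<.09)&(abs(Q[...,0]-.57)<.1)
    print("tray",o.sum(),np.round(np.percentile(Q[o],[1,50,99],axis=0),4).tolist() if o.sum() else 0)
```

```text
[ 0.47601311 -0.17545196  0.03720477] [-32.91526022 -20.7279572   -7.31434015] [-3.05327716  5.14551057 -0.04987605] 6.4
top lip 0 0
tray 184 [[0.5275, -0.2602, 0.0065], [0.6229, -0.1064, 0.0097], [0.6375, -0.0918, 0.0134]]
wrist lip 21 [[0.4838, -0.1759, 0.0337], [0.4878, -0.1759, 0.0355], [0.4926, -0.1754, 0.0429]]
tray 1228 [[0.4843, -0.2596, 0.0081], [0.5153, -0.1016, 0.0099], [0.5342, -0.091, 0.0116]]
```

View pics/wrist2.png

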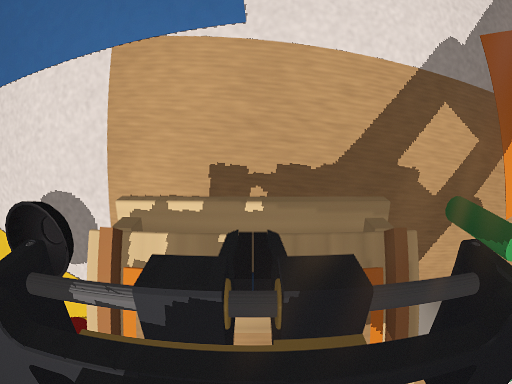

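The fingers stalled: 4.8 mm commanded gave only 0.3 mm of movement while the force rose. The lip face is at u≈0.482, so the tray is probably home. I'll back off and look from above.

Emit:
{"op": "step_arm", "data": {
  "series": [0.4, 0, 0, 0, 1, 0.8, 0, 0, 0, 1, 0.8, 0, -1.5, 0, 1, 0.5, 0, -3, 0, 1, -0.5, 0, -4.3, 0, 1, -1.9, 0, -4.3, 0, 1, -1.9, 0, -4.3, 0, 1, -1.9, 0, -4.3, 0, 1, -1.9, 0, -4.3, 0, 1, -1.9, 0, -4.3, 0, 1]
}}

```text
time: 7.75
position: [0.6327, -0.0838, 0.3684]
orientation: [0.229, -3.131, -0.001]
force: [-0.9, 0.5, -0.6]
width: 0.0003
finger_force: 0.0
```

```bash
cat >> h.py <<'E'
def look(tag):
    s=bot.observe();p,d=bot.read_camera("wrist");cv2.imwrite(f"pics/w{tag}.png",p)
    Q=wcloud(d,s["position"],s["orientation"])@F.T+[0,0,.19]
    h,sa,v=[hsv(p)[...,i].astype(int) for i in range(3)]
    b=(h>105)&(h<130)&(sa>110)&(Q[...,2]>.02)&(Q[...,2]<.05)&(abs(Q[...,0]-.47)<.06)&(abs(Q[...,1]+.175)<.07)
    if b.sum():print("lip",np.round(np.percentile(Q[b],[1,50,99],axis=0),4).tolist())
    nut(p,Q,.665,-.1755)
    print(np.round(s["position"],4),np.round(s["orientation"],3),np.round(s["force"],1),s["time"],"face",np.round(face(s["position"]),4))
    return p,Q
E
python3 - <<'E'
from h import *
look("3")
E
```

```text
lip [[0.4861, -0.2279, 0.0206], [0.4965, -0.1749, 0.0341], [0.499, -0.1227, 0.0364]]
nut pts 1258 top z 0.0731 mean [ 0.6648 -0.1754  0.0719] wing angle mod 90 44.8 rmax 0.03090919661170221
[ 0.6327 -0.0838  0.3684] [ 2.290e-01 -3.131e+00 -1.000e-03] [-0.9  0.5 -0.6] 7.75 face [ 0.7157 -0.1753  0.2022]
```

The tray lip moved 39 mm and stopped hard, so it is home. The wings are at ±45°. I'll turn the tool so its y is along the slope and go above the +y side of the uphill-left wing.

Run:
```python
from h import *
t=W(.6997,-.1385,.0508);go(t+[0,0,.1],8.4);go(t)
```

```text
to [ 0.689 -0.038  0.329] shift [-1.035  0.615  0.652] turn 1.57
to [ 0.689 -0.038  0.229] shift [-1.038  0.614  2.318] turn 0
```

Emit:
{"op": "step_arm", "data": {
  "series": [-0.5, 0.3, 0, 0.18, 1, -1.03, 0.62, 0, 0.36, 1, -1.03, 0.62, 0, 0.54, 1, -1.03, 0.62, 0, 0.72, 1, -1.03, 0.62, 0, 0.9, 1, -1.03, 0.62, 0, 1.08, 1, -1.03, 0.62, 0, 1.26, 1, -1.03, 0.62, 0, 1.44, 1, -1.03, 0.62, 0.65, 1.571, 1, -1.03, 0.62, 0.65, 1.571, 1, -1.03, 0.62, 0.65, 1.571, 1]
}}

```text
time: 9.18
position: [0.6891, -0.0383, 0.3313]
orientation: [2.051, 2.38, 0.0]
force: [-0.1, 0.1, -0.7]
width: 0.0005
finger_force: 0.0
```

Run:
```python
from h import *
p,Q=look("4")
t=W(.6997,-.1385,.0508);go(t,8.4)
```

```text
lip [[0.4869, -0.2273, 0.0202], [0.4976, -0.1709, 0.0315], [0.4996, -0.1212, 0.0358]]
nut pts 1026 top z 0.0727 mean [ 0.6662 -0.1692  0.0715] wing angle mod 90 43.3 rmax 0.03098780058782645
[ 0.6891 -0.0383  0.3313] [2.051 2.38  0.   ] [-0.1  0.1 -0.7] 9.175 face [ 0.7512 -0.1386  0.1388]
to [ 0.689 -0.038  0.229] shift [ 0.003 -0.02   1.713] turn 0.001
```

View pics/w4.png

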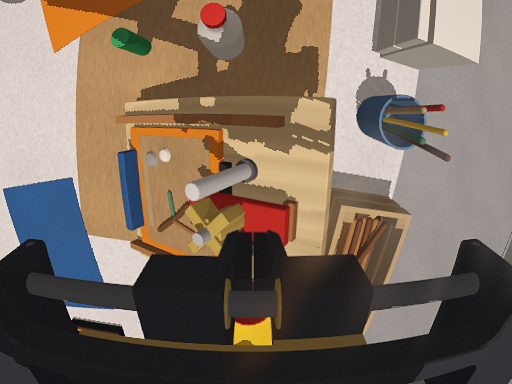

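The fingers at (252, 238) are uphill of the +y post (215, 180) and the nut (215, 215), as planned. Now I'll descend.

Emit:
{"op": "step_arm", "data": {
  "series": [0, -0.02, 0.5, 0, 1, 0, -0.02, 1, 0, 1, 0, -0.02, 1.3, 0, 1, 0, -0.02, 1.5, 0, 1, 0, -0.02, 1.7, 0, 1, 0, -0.02, 1.7, 0, 1]
}}

```text
time: 9.98
position: [0.688, -0.0382, 0.2278]
orientation: [-2.053, -2.377, 0.001]
force: [-0.2, -0.7, -0.1]
width: 0.0008
finger_force: 0.0
```

Run:
```python
from h import *
s=bot.observe();print(np.round(face(s["position"]),4),s["force"],s["time"])
go(W(.6997,-.1385,.0508),8.4)
```

```text
[ 0.6985 -0.1383  0.0497] [-0.16090915 -0.67292957 -0.05673985] 9.975
to [ 0.689 -0.038  0.229] shift [-0.004  0.009 -0.026] turn -0.0
```

Emit:
{"op": "step_arm", "data": {
  "series": [-0.06, 0, 0, 0, 1, -0.12, 0, 0, 0, 1, -0.18, 0, 0, 0, 1, -0.24, 0, 0, 0, 1, -0.3, 0, 0, 0, 1, -0.3, 0, 0, 0, 1]
}}

```text
time: 10.72
position: [0.6956, -0.0521, 0.232]
orientation: [2.046, 2.375, 0.02]
force: [15.6, 14.2, 2.9]
width: 0.0002
finger_force: 9.5
```

Run:
```python
from h import *
p,Q=look("5")
```

```text
lip [[0.4874, -0.2276, 0.0203], [0.4977, -0.1698, 0.0302], [0.4997, -0.1209, 0.0356]]
nut pts 375 top z 0.0713 mean [ 0.6575 -0.1517  0.0698] wing angle mod 90 17.7 rmax 0.044850451867979764
[ 0.6956 -0.0521  0.232 ] [2.046 2.375 0.02 ] [15.6 14.2  2.9] 10.725 face [ 0.7054 -0.1531  0.0506]
```

The reaction is (+u, +v), which suggests the finger is against the wing's end instead of its flank. I'll look.

Run:
```python
import cv2
p=cv2.imread("pics/w5.png")[140:290,150:330];cv2.imwrite("pics/w5z.png",cv2.resize(p,None,fx=4,fy=4,interpolation=cv2.INTER_CUBIC))
```

View pics/w5z.png

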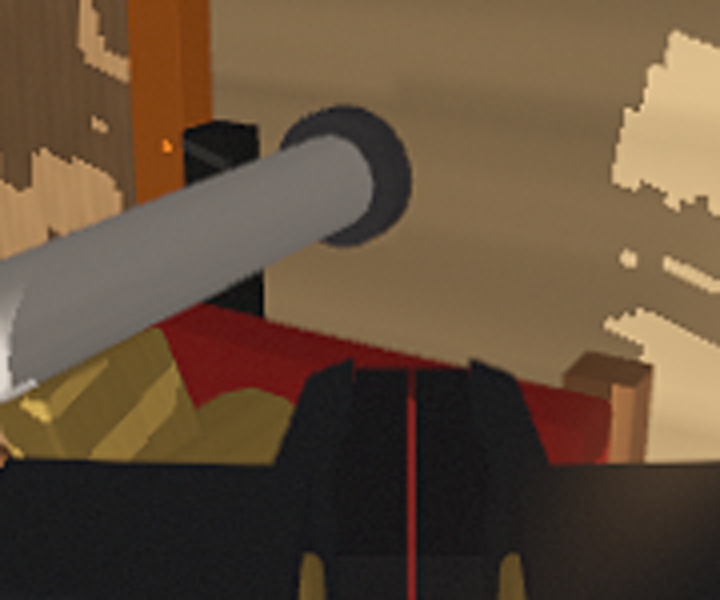

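The fingertips are tapered, so the effective inner edge sits further uphill than I assumed. I'll back out, rise and remeasure.

Emit:
{"op": "step_arm", "data": {
  "series": [0.15, 0, 0, 0, 1, 0.3, 0, 0, 0, 1, 0.3, 0, -0.8, 0, 1, 0.3, 0, -1.7, 0, 1, 0.3, 0, -1.7, 0, 1, 0.3, 0, -1.7, 0, 1]
}}

```text
time: 11.52
position: [0.6878, -0.0383, 0.3299]
orientation: [-2.053, -2.377, 0.001]
force: [0.4, -0.6, -0.8]
width: 0.0001
finger_force: 0.0
```

Run:
```python
from h import *
p,Q=look("6")
# per-wing angles from raw points
h,s,_=[hsv(p)[...,i].astype(int) for i in range(3)]
go(W(.688,-.1375,.0465),8.4)
from h import *
p,d=bot.read_camera("top");Q=cloud("top",d)@F.T+[0,0,.19];nut(p,Q,.665,-.1755)
p,d=bot.read_camera("scene");Q=cloud("scene",d)@F.T+[0,0,.19];nut(p,Q,.665,-.1755)
```

```text
lip [[0.4868, -0.2274, 0.0202], [0.4975, -0.1712, 0.0312], [0.4997, -0.1213, 0.0358]]
nut pts 994 top z 0.072 mean [ 0.6668 -0.1689  0.0707] wing angle mod 90 27.5 rmax 0.03154387230840642
[ 0.6878 -0.0383  0.3299] [-2.053e+00 -2.377e+00  1.000e-03] [ 0.4 -0.6 -0.8] 11.525 face [ 0.7494 -0.1384  0.1383]
to [ 0.681 -0.039  0.22 ] shift [ 0.011 -0.11   1.815] turn -0.001Traceback (most recent call last):
  File "<stdin>", line 7, in <module>
  File "h.py", line 29, in nut
    q=Q[m];top=np.percentile(q[:,2],90);q=q[q[:,2]>top-.006]
               ~~~~~~~~~~~~~^^^^^^^^^^^
    return _quantile_unchecked(
        a, q, axis, out, overwrite_input, method, keepdims, weights)
    return _ureduce(a,
                    func=_quantile_ureduce_func,
    ...<5 lines>...
                    overwrite_input=overwrite_input,
                    method=method)
    r = func(a, **kwargs)
    result = _quantile(arr,
                       quantiles=q,
    ...<2 lines>...
                       out=out,
                       weights=wgt)
    slices_having_nans = np.isnan(arr[-1, ...])
                                  ~~~^^^^^^^^^
IndexError: index -1 is out of bounds for axis 0 with size 0
```

It did turn 16° clockwise, from 43.3° to 27.5°. I'll re-enter about 9 mm further downhill and a little deeper.

Run:
```python
from h import *
go(W(.690,-.1445,.0465),8.4)
```

```text
to [ 0.683 -0.045  0.221] shift [-0.107 -0.078  1.79 ] turn -0.001
```

Emit:
{"op": "step_arm", "data": {
  "series": [-0.11, -0.07, 0.5, 0, 1, -0.11, -0.07, 1, 0, 1, -0.11, -0.07, 1.3, 0, 1, -0.11, -0.07, 1.55, 0, 1, -0.11, -0.07, 1.78, 0, 1, -0.11, -0.07, 1.78, 0, 1]
}}

```text
time: 12.38
position: [0.6846, -0.0452, 0.2224]
orientation: [-2.052, -2.376, 0.001]
force: [-0.1, -1.1, 0.1]
width: 0.0007
finger_force: 0.0
```

Run:
```python
from h import *
s=bot.observe();print(np.round(face(s["position"]),4),s["force"],s["time"])
```

```text
[ 0.692  -0.1447  0.0473] [-0.1399601  -1.12900925  0.14438039] 12.375
```

Emit:
{"op": "step_arm", "data": {
  "series": [-0.06, 0, 0, 0, 1, -0.12, 0, 0, 0, 1, -0.18, 0, 0, 0, 1, -0.24, 0, 0, 0, 1, -0.24, 0, 0, 0, 1]
}}

```text
time: 13.0
position: [0.6885, -0.0587, 0.2255]
orientation: [2.051, 2.376, 0.005]
force: [1.5, 4.0, 0.8]
width: 0.0004
finger_force: 2.0
```

Run:
```python
from h import *
s=bot.observe();print(np.round(face(s["position"])-[.665,-.1755,0],4),np.round(F@s["force"],1),s["time"])
```

```text
[0.0302 0.0168 0.0491] [ 2.2  3.8 -0.4] 13.0
```

Light force, so it is turning. Continuing.

Emit:
{"op": "step_arm", "data": {
  "series": [-0.06, 0.01, -0.006, 0, 1, -0.12, 0.02, -0.012, 0, 1, -0.18, 0.03, -0.018, 0, 1, -0.24, 0.05, -0.03, 0, 1, -0.24, 0.05, -0.03, 0, 1]
}}

```text
time: 13.62
position: [0.6928, -0.0717, 0.2261]
orientation: [-2.052, -2.378, -0.005]
force: [1.1, 7.0, -1.8]
width: 0.0008
finger_force: 3.0
```

Run:
```python
from h import *
s=bot.observe();print(np.round(face(s["position"])-[.665,-.1755,0],4),np.round(F@s["force"],1),s["time"])
```

```text
[0.0326 0.0033 0.0484] [ 0.9  6.8 -2.6] 13.625
```

Emit:
{"op": "step_arm", "data": {
  "series": [-0.06, 0, 0, 0, 1, -0.12, 0, 0, 0, 1, -0.17, 0, 0, 0, 1, -0.17, 0, 0, 0, 1]
}}

```text
time: 14.12
position: [0.6945, -0.0829, 0.2267]
orientation: [2.052, 2.377, 0.003]
force: [1.3, 4.9, 1.1]
width: 0.0004
finger_force: 2.1
```

Run:
```python
from h import *
s=bot.observe();print(np.round(face(s["position"])-[.665,-.1755,0],4),np.round(F@s["force"],1),s["time"])
```

```text
[ 0.0329 -0.008   0.0488] [ 2.3  4.7 -0. ] 14.125
```

Emit:
{"op": "step_arm", "data": {
  "series": [0.04, 0.03, 0, 0, 1, 0.04, 0.03, -0.8, 0, 1, 0.04, 0.03, -1.75, 0, 1, 0.65, 0.03, -1.75, 0, 1, 0.65, 0.03, -1.75, 0, 1, 0.65, 0.03, -1.75, 0, 1]
}}

```text
time: 14.88
position: [0.6895, -0.0452, 0.3298]
orientation: [-2.053, -2.377, 0.002]
force: [-0.2, -0.0, -0.8]
width: 0.0006
finger_force: 0.0
```

Run:
```python
from h import *
p,Q=look("7");go(W(.690,-.1445,.0465),8.4)
```

```text
lip [[0.4867, -0.2272, 0.0202], [0.4975, -0.1718, 0.0313], [0.4995, -0.1214, 0.0359]]
nut pts 1000 top z 0.0684 mean [ 0.6683 -0.1692  0.0671] wing angle mod 90 31.1 rmax 0.030711644529623723
[ 0.6895 -0.0452  0.3298] [-2.053e+00 -2.377e+00  2.000e-03] [-0.2 -0.  -0.8] 14.875 face [ 0.7499 -0.1455  0.1379]
to [ 0.683 -0.045  0.221] shift [ 0.021 -0.101  1.814] turn -0.001
```

86° this stroke, about 1.78 rad in total, with the top down to 68.4 mm. Second stroke.

Emit:
{"op": "step_arm", "data": {
  "series": [0.03, -0.1, 0.5, 0, 1, 0.03, -0.1, 1, 0, 1, 0.03, -0.1, 1.3, 0, 1, 0.03, -0.1, 1.55, 0, 1, 0.03, -0.1, 1.8, 0, 1, 0.03, -0.1, 1.8, 0, 1]
}}

```text
time: 15.68
position: [0.6831, -0.0437, 0.221]
orientation: [-2.052, -2.376, 0.002]
force: [-0.1, 0.2, -0.6]
width: 0.0009
finger_force: 0.0
```

Emit:
{"op": "step_arm", "data": {
  "series": [-0.06, 0, 0, 0, 1, -0.12, 0, 0, 0, 1, -0.18, 0, 0, 0, 1, -0.18, 0, 0, 0, 1]
}}

```text
time: 16.18
position: [0.6845, -0.0467, 0.2226]
orientation: [-2.043, -2.374, -0.012]
force: [-3.6, 25.5, -0.0]
width: -0.0002
finger_force: 12.4
```

Run:
```python
from h import *
s=bot.observe();print(np.round(face(s["position"])-[.665,-.1755,0],4),np.round(F@s["force"],1),s["time"])
```

```text
[0.0268 0.0293 0.0476] [ 0.1 25.8 -0.1] 16.175
```

Emit:
{"op": "step_arm", "data": {
  "series": [-0.05, 0, 0, 0, 1, -0.08, 0, 0, 0, 1, -0.08, 0, 0, 0, 1]
}}

```text
time: 16.55
position: [0.6846, -0.0473, 0.2226]
orientation: [-2.037, -2.373, -0.017]
force: [-6.3, 36.6, 3.7]
width: 0.0005
finger_force: 18.7
```

Emit:
{"op": "step_arm", "data": {
  "series": [0.15, 0, 0, 0, 1, 0.26, 0, 0, 0, 1, 0.26, 0, -0.8, 0, 1, 0.26, 0, -1.8, 0, 1, 0.26, 0, -1.8, 0, 1]
}}

```text
time: 17.18
position: [0.6864, -0.0452, 0.3391]
orientation: [2.046, 2.367, 0.009]
force: [0.4, -0.3, 0.2]
width: 0.0006
finger_force: 0.0
```

Run:
```python
from h import *
p,Q=look("8")
h,s,_=[hsv(p)[...,i].astype(int) for i in range(3)]
r=((h<5)|(h>175))&(s>150)&(abs(Q[...,1]+.176)<.03)&(Q[...,0]>.58)&(Q[...,0]<.8)&(Q[...,2]<.05);print("bar",np.round(np.percentile(Q[r],[1,50,99],axis=0),4).tolist())
cv2.imwrite("pics/w8z.png",cv2.resize(p[110:270,100:330],None,fx=3,fy=3,interpolation=cv2.INTER_CUBIC))
```

```text
lip [[0.4868, -0.2273, 0.0203], [0.4976, -0.1712, 0.0317], [0.4998, -0.1213, 0.0357]]
nut pts 975 top z 0.0684 mean [ 0.6682 -0.1695  0.0671] wing angle mod 90 28.5 rmax 0.03059001998585936
[ 0.6864 -0.0452  0.3391] [2.046 2.367 0.009] [ 0.4 -0.3  0.2] 17.175 face [ 0.7519 -0.145   0.1474]
bar [[0.6077, -0.1942, 0.0127], [0.6954, -0.1696, 0.0236], [0.7201, -0.1559, 0.0251]]
```

View pics/w8z.png

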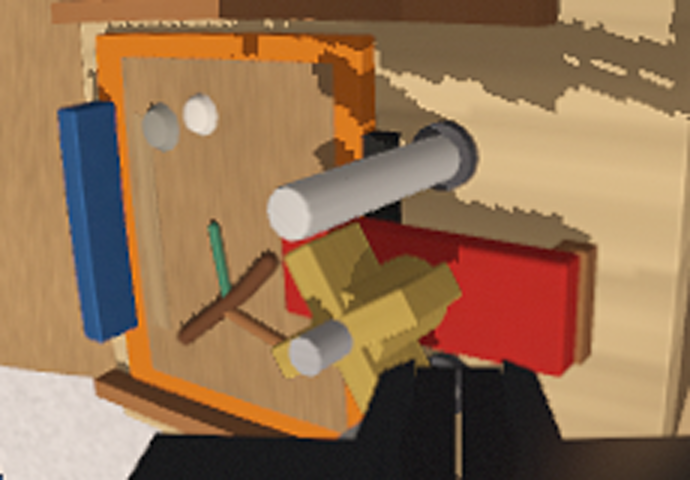

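The tray is against its black stops and the toe is down on it. The bar top is at about 24 mm, where it should be when tight, and the nut stalled under 37 N. The gripper is clear above the posts, so I'm handing in.

```bash
python3 -c "
from rig import bot
print(bot.finish_job())"
```

```text
the job is handed in; nothing more can be done
None
```

I pushed the tray up to its stop, did the nut up about 1.8 rad until it would turn no further with the bar down on the tray, and handed the job in with the gripper clear; the hand-in gave no verdict.

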